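Fit the last castor to a box dolly and tug-test it

TASK

The box dolly lies upside down on the bench with three castors fitted: take the last castor out of its carton, push its stem into the empty corner socket until it clicks and the castor sits fully home on the corner block, without leaning on it hard (well under 60 N). Then prove that it is held: pull it straight up with a steady 10 N or so for a good second and a half, well short of the 18 N or so that would start to drag it out again, and leave it sitting fully home, let go of. Leave the tools and other things lying where they are.

Things in the scene. Friction and masses are not known exactly. Their poses are not given: they have to be found in the camera images.
- castor_mid (a point): loose castor, 160 to 240 g, standing stem down, wheel up, in its carton. This point is on the stem axis, mid-height of the fork's flat steel cheeks, 28 mm above the underside of the swivel head. z up along the stem, x towards the wheel. Grasp here across y: 30 mm over the cheeks, which are 28 mm wide in x (-14 to +14) and span 11 to 41 mm above the underside. Fits at any yaw.
- castor: the same castor; origin at the underside of its round swivel head (30 mm wide), which sits on the block. Wheel 50 mm in diameter, 20 mm wide, axle at x = 22, z = 42 mm (36 mm over its nuts), top at z = 67 mm. Stem 13 mm in diameter, 31 mm long below the underside, tapered nose, 8 mm neck 17 to 22 mm down.
- socket_mouth (a point): centre of the mouth of the empty stem socket in the top of the bare corner block: steel-rimmed hole of 15 mm, 34 mm deep, straight down; z up. Fully home, the castor's underside meets the block here and castor_mid is 28 mm above this point. Four spring tangs inside snap round the stem's neck.
- socket: the bare pine corner block with this socket, 56 by 56 by 38 mm high, fixed on the deck; origin at its underside's centre. The stem slides freely to 10 mm short of home, takes 7 to 12 N of push to 6 mm short, is drawn in with a click from 3 mm short. Home, it has 1 mm of free play up and down; a pull then meets the tangs, stiffens by 20 to 40 N per mm and starts to drag the stem out above about 18 N.
- dolly: the upturned dolly, heavy, does not move: plywood deck 280 by 280 by 18 mm, flat on the bench, two pine bearers (44 by 130 mm, 30 mm high) on it between corner blocks; origin at the centre of its underside; corner blocks centred 95 mm from its centre along its x and y, in any order
- corner_a: corner block like the bare one, with a castor fitted; origin at the centre of the block's underside; its castor stands up to 105 mm above that and 50 mm out sideways
- corner_b: another corner block with a castor fitted, as corner_a
- corner_c: another corner block with a castor fitted, as corner_a
- carton: cardboard carton insert of the castor set, 150 by 150 mm, 40 mm high, fixed, with two low flaps on its +y and -y sides rising to 45 mm; four holes of 16 mm, 36 mm deep, at 36 mm from the centre in x and y; the castor stands in the hole at x = -36, y = -36 mm with its underside on the carton's top. Origin at the centre of its underside
- wrench: open-ended wrench, 150 mm, lying on the dolly's deck between the blocks; leave it
- hammer: hammer, 260 mm, lying on the bench; leave it
- screwdriver: screwdriver, 190 mm, lying on the bench; leave it
- jar: glass jar with a steel lid, 64 mm in diameter, 75 mm high; origin under its centre; leave it
- tape: black tape measure, 62 by 34 by 58 mm high; origin under its centre; leave it
There are look-alikes about, which are no part of the job. What is shaped like the castor but purple or red is not meant.

How it is judged:
By the outcome, as a careful person would: the job done as asked, in the order asked, and still so for the second after the job is handed in, with the robot touching nothing.
It also fails if it takes over 59 s, if anything falls off the work surface, if the arm or the gripper's body presses on something with over 40 N, if the wrist force passes 120 N, or if a joint passes its speed limit or range.

ROBOT

A 6-joint arm with a two-finger parallel gripper is mounted at the origin on the work surface. World frame = base frame: x ahead of the robot, y to its left, z up, the work surface at z = 0. Lengths are in mm, angles in rad, forces in N, time in s.
With the tool pointing down it reaches from about 300 to 775 mm from the base axis. Payload 14.6 kg.
Tool frame: the origin (TCP) lies between the finger pads; the fingertips stand 11 mm ahead of it and the grasp point (between the pads) lies 8 mm behind it; z points along the fingers, y is the line along which they close (so a half turn about z gives the same grasp; the last joint's range is limited). The gripper opens to 94 mm and grips with 3 to 60 N. Pads are 16 mm wide; open, the fingers measure 119 mm over their backs; the gripper's body (75 mm by 177 mm) begins 78 mm behind the grasp point.
Start: joints at [-1.324, 0.3, 1.521, -0, 1.321, -0.067], TCP at [169.764, -523.134, 216.446] pointing down, gripper open.
Joint ranges: [-3.03, 3.03], [-0.79, 2.21], [0.23, 2.52], [-1.04, 4.18], [0, 3.07], [-2.55, 2.55]. Speed limits (rad/s): [2.22, 2.22, 2.57, 3.14, 3.14, 3.14].

INTERFACE

Orientations are given as [roll, pitch, yaw] about the fixed x, y, z axes, in that order (R = Rz(yaw) Ry(pitch) Rx(roll)).
In Python, from cell import manip gives the robot as it stands. The module is installed in compiled form; this text tells all that it offers.
- The arm moves only by the tool arm_command, never from a script. Its argument "rows" is one flat list of numbers, 5 for each row, row after row: the shift along the world's x, y, z in mm, then the turn about the world's z in degrees, then the finger opening in mm, from 0 to 94. In form: [dx, dy, dz, twist, jaw, dx, dy, dz, twist, jaw, ...]. A call has 1 to 5 rows; each row shifts and turns the commanded pose from where the row before left it; what a row does not reach is not made up. A row lasts 1/8 s, in which the tool goes at most 62.5 mm and 10.7 degrees, less where a joint would pass 70% of its speed; a pose out of reach is approached as far as the arm can. A call is refused whole if a number of a shift passes 62.5 or a number of a turn 10.7, either way. A call with a gripper value outside its range is refused whole. The fingers move at their own pace and stop on an object; "newtons" is the grip in N (left out, the last holds). Time passes only in rows, so rows that do not move let the fingers close. It gives the time, the measured TCP pose, the force and the opening at its end, in the units of the state.
- manip.read_state(): the state, without advancing time (a new reading comes with each control period).
- manip.camera(name): name is "scene" or "top" or "wrist"; returns a dict with "image" (400x640x3 uint8, blue, green, red), "z_map" (400x640 float32, mm along the optical axis (not along the pixel's ray), 0 where there is no reading), "fx", "fy", "cx", "cy" (pixels), "pose" (4x4, takes a point from camera to world coordinates). Camera axes: x right, y down, z forward; pixel columns grow to the right and rows downward; lengths in mm; the calibration is good to about 2 mm. A picture is of the moment at which its call begins.
- manip.sign_off(): hands the job in, once; it reports no verdict.
The state is a dict: "clock": time; "joints": joint angles; "qd": joint speeds; "effort": joint torques, N m; "eef_pos": TCP position; "eef_rot": TCP orientation; "wrist_force": force on the tool from outside, world axes, zero at the start; "moment": the same for the moment, N m; "finger_gap": finger opening in mm.
Only numpy, scipy, OpenCV 4.12 (cv2) and the standard library are available. Lean on these libraries where they do the work, as an engineer would, in place of code of your own. Each camera call takes 0.05 s, during which the arm holds its last target. There are 200 camera calls.

## Working session

There is one attempt and no reset: what is moved stays moved. The work goes in short steps, Python scripts to look and compute and a tool call to move; the robot and the scene stay as the last step left them, time stands still between calls to the robot, and variables do not carry over. Pictures are saved under pics/ and viewed, on a budget of 10 in all, crops included, one or two more only if the job needs it, and the job is handed in when it is done.

Besides the shell and the picture viewer there is one more tool, called after "Request:" as name(argument=value, ...) on one line, values as JSON. arm_command: Moves the arm, as the interface text tells. Its arguments: {"type":"object","properties":{"rows":{"type":"array","items":{"type":"number"}},"newtons":{"type":"number"}},"required":["rows"]}

```bash
mkdir -p pics; cat > h.py <<'E'
from cell import manip
import numpy as np, cv2, pickle
def shot(n,tag):
    c=manip.camera(n); pickle.dump(c,open(f'pics/{tag}.pkl','wb')); cv2.imwrite(f'pics/{tag}.png',c['image']); return c
def load(tag): return pickle.load(open(f'pics/{tag}.pkl','rb'))
def pts(c):
    v,u=np.mgrid[0:400,0:640]; z=c['z_map']
    P=np.stack([(u-c['cx'])/c['fx']*z,(v-c['cy'])/c['fy']*z,z,np.ones_like(z)],-1)@np.array(c['pose']).T
    P=P[...,:3]; P[z==0]=np.nan; return P
def crop(c,u0,v0,u1,v1,k,name): cv2.imwrite(name,cv2.resize(c['image'][v0:v1,u0:u1],None,fx=k,fy=k,interpolation=cv2.INTER_CUBIC))
E
python3 - <<'E'
from h import *
print(manip.read_state())
a=shot('top','top0');b=shot('scene','scene0')
for c in(a,b):print(c['pose'],c['fx'])
E
```

```text
{'clock': 0.0, 'joints': array([-1.32359453e+00,  3.00473610e-01,  1.52158852e+00,  1.02637636e-06,
        1.32068282e+00, -6.65803804e-02]), 'qd': array([-6.12967031e-05,  1.21380283e-04, -7.32293582e-04,  3.29881257e-04,
        2.33481677e-04, -1.81426808e-03]), 'effort': array([ 2.63013448e-03, -5.31798470e+01, -3.52729261e+01,  7.09083793e-02,
        2.43888900e-02, -9.54641678e-05]), 'eef_pos': array([ 169.70873148, -522.90062576,  215.881795  ]), 'eef_rot': array([-3.14044297e+00, -7.76559221e-05,  3.13781874e-01]), 'wrist_force': array([-0.57178117,  0.06522349,  0.68931056]), 'moment': array([ 0.01903262,  0.02448119, -0.05380806]), 'finger_gap': 94.26253229034074}
[[ 1.03629320e-01 -9.69905895e-01  2.20325940e-01  2.13159651e+02]
 [-9.94595215e-01 -1.02484328e-01  1.66529303e-02 -2.10285072e+01]
 [ 6.42818060e-03 -2.20860857e-01 -9.75284143e-01  1.46730644e+03]
 [ 0.00000000e+00  0.00000000e+00  0.00000000e+00  1.00000000e+00]] 494.5029882702039
[[ 5.93108688e-01  6.28904725e-01 -5.02693676e-01  1.32742665e+03]
 [ 8.04945381e-01 -4.50100452e-01  3.86616756e-01 -6.16637995e+02]
 [ 1.68824534e-02 -6.33946709e-01 -7.73192442e-01  1.32120103e+03]
 [ 0.00000000e+00  0.00000000e+00  0.00000000e+00  1.00000000e+00]] 476.09248356412775
```

View pics/top0.png

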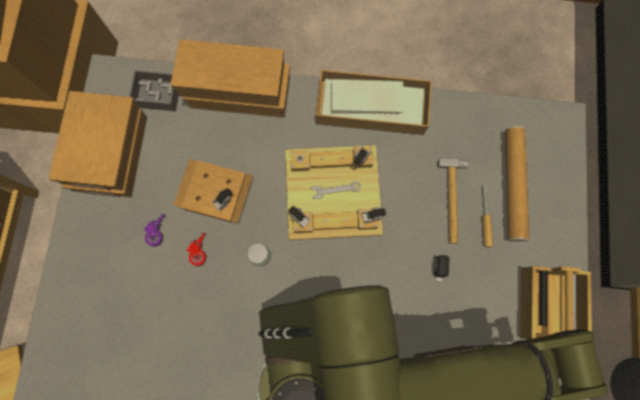

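View pics/scene0.png

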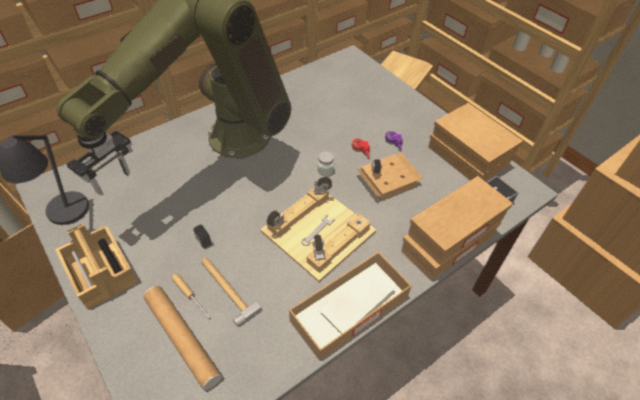

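The top view shows the carton at (214,192) with one dark castor standing at (223,198). The dolly is centred at about (335,193), with castors at (361,157), (298,215) and (374,215) and a bare corner near (300,158). The purple (153,232) and red (197,250) look-alikes lie on the bench and are excluded by their colour. The black one in the carton fits, so I'll confirm it in an enlarged crop.

```bash
python3 - <<'E'
from h import *
c=load('top0'); P=pts(c)
a=cv2.resize(c['image'][150:230,170:260],None,fx=6,fy=6,interpolation=cv2.INTER_CUBIC)
b=cv2.resize(c['image'][140:180,280:380],None,fx=8,fy=8,interpolation=cv2.INTER_CUBIC)
o=np.zeros((600,800,3),np.uint8); 
o[:240,:800]=cv2.resize(c['image'][142:172,280:380],None,fx=8,fy=8,interpolation=cv2.INTER_CUBIC)
o[240:600,:405]=cv2.resize(c['image'][150:230,170:260],None,fx=4.5,fy=4.5,interpolation=cv2.INTER_CUBIC)
cv2.imwrite('pics/crop1.png',o)
for u,v in[(300,158),(300,162),(214,180),(200,195),(223,198),(335,175),(288,150),(380,235)]:print(u,v,P[v,u].round(1))
# masks
m=(P[...,2]>32)&(P[...,2]<48); m[:, :170]=0; m[:,260:]=0;m[:150]=0;m[230:]=0
q=P[m][:,:2].astype(np.float32); print('carton',cv2.minAreaRect(q), len(q))
m=(P[...,2]>10)&(P[...,2]<130); m[:,:270]=0;m[:,400:]=0;m[:138]=0;m[250:]=0
q=P[m][:,:2].astype(np.float32); print('dolly',cv2.minAreaRect(q))
s=P[140:178,282:322]; z=s[...,2]; k=(z>52)&(z<60); print('block',cv2.minAreaRect(s[k][:,:2].astype(np.float32)),k.sum(),np.median(z[k]))
s=P[180:215,205:240]; k=s[...,2]>75; print('cast',s[k].mean(0),k.sum(),s[k].max(0),cv2.minAreaRect(s[k][:,:2].astype(np.float32)))
E
```

```text
300 158 [655.   82.3  42.4]
300 162 [637.7  79.7  58.3]
214 180 [561.1 330.1  37.9]
200 195 [509.3 362.   46.7]
223 198 [495.2 280.3 105.8]
335 175 [620.8 -27.8  15.9]
288 150 [683.5 123.4  20.3]
380 235 [ 452.7 -179.4    7.4]
carton ((529.8795166015625, 328.8519287109375), (200.97816467285156, 151.2020721435547), 80.89109802246094) 2748
dolly ((576.8114013671875, -28.09405517578125), (347.405517578125, 369.93310546875), 8.89016342163086)
block ((649.6538696289062, 66.15143585205078), (57.34587097167969, 89.51759338378906), 6.5299296379089355) 290 56.24637129813391
cast [501.10273165 283.70812349  96.40829549] 195 [529.06718873 318.32460544 113.68821272] ((501.2874755859375, 288.5800476074219), (36.29890060424805, 58.12179183959961), 51.662967681884766)
```

View pics/crop1.png

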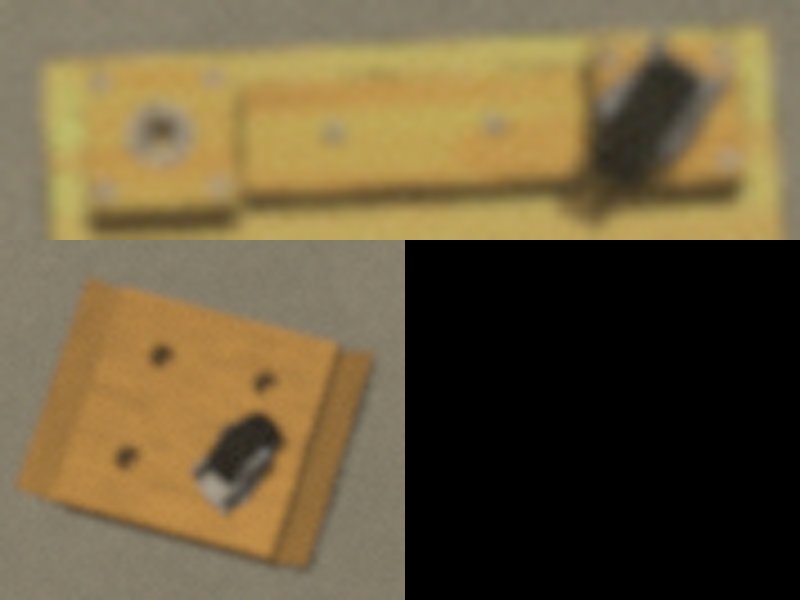

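The crop confirms a black-wheeled castor with a steel fork in the carton. The wheel is towards the upper right and the fork head towards the lower left. The bare block's socket is at crop (160,130), which is top-image pixel (299.6,157.8).

```bash
cat >> h.py <<'E'
def ray(c,u,v,z):
    T=np.array(c['pose']); d=T[:3,:3]@[(u-c['cx'])/c['fx'],(v-c['cy'])/c['fy'],1]; return T[:3,3]+d*(z-T[2,3])/d[2]
E
python3 - <<'E'
from h import *
c=load('top0')
A=lambda x,y,z:ray(c,169.5+(x+.5)/4.5,149.5+(y-240+.5)/4.5,z)
print('socket',ray(c,279.5+160.5/8,141.5+130.5/8,56))
h=[A(160,355,40),A(263,382,40),A(125,457,40)];print(h, 'fourth',h[1]+h[2]-h[0],'centre',(h[1]+h[2])/2)
e=h[1]-h[0];print(np.degrees(np.arctan2(e[1],e[0])),np.linalg.norm(e),np.linalg.norm(h[2]-h[0]))
P=pts(c);s=P[185:215,210:240].reshape(-1,3);k=s[:,2]>60
s=s[k];m=s[:,:2].mean(0);w,v=np.linalg.eigh(np.cov(s[:,:2].T));print(m,w**.5,np.degrees(np.arctan2(v[1,1],v[0,1])))
# wheel direction from edges of wheel top in the picture, z~100
a,b=A(215,480,95),A(268,425,95);print('wheel dir',a,b,np.degrees(np.arctan2(*(b-a)[1::-1])))
E
```

```text
socket [651.23542328  82.67726755  56.        ]
[array([572.56389827, 358.08568271,  40.        ]), array([561.40436537, 287.46739515,  40.        ]), array([501.41682367, 370.11840141,  40.        ])] fourth [490.25729077 299.50011385  40.        ] centre [531.41059452 328.79289828  40.        ]
-98.97997019873009 71.49459918186648 72.15741502853723
[499.62923477 284.64075575] [ 9.2378405  15.21379002] 137.80255666977484
wheel dir [481.55265063 296.35289379  95.        ] [520.4062308  268.33555715  95.        ] -35.7953927309078
```

Request:
arm_command(rows=[31, 47, 2, 7.6, 94, 31, 47, 2, 7.6, 94, 31, 47, 2, 7.6, 94, 31, 47, 2, 7.6, 94, 31, 47, 2, 7.6, 94])

```text
clock: 0.72
eef_pos: [325.3, -286.4, 226.4]
eef_rot: [-3.141, -0.0, 0.981]
wrist_force: [0.1, 0.2, 0.3]
finger_gap: 93.9
```

Request:
arm_command(rows=[31, 47, 2, 7.6, 94, 31, 47, 2, 7.6, 94, 31, 47, 2, 7.6, 94, 31, 47, 2, 7.6, 80, 6, 57, 2, 7.6, 70])

```text
clock: 1.35
eef_pos: [455.5, -41.4, 236.0]
eef_rot: [-3.141, -0.0, 1.644]
wrist_force: [0.3, -0.8, -0.3]
finger_gap: 77.6
```

Request:
arm_command(rows=[6, 57, 2, 7.6, 70, 6, 57, 2, 7.6, 70, 6, 57, 2, 7.6, 70, 6, 57, 2, 7.6, 70, 0, 40, 0, 7.6, 70])

```text
clock: 1.98
eef_pos: [478.5, 227.1, 244.1]
eef_rot: [-3.141, -0.0, 2.309]
wrist_force: [-0.1, -1.2, -0.0]
finger_gap: 69.6
```

Request:
arm_command(rows=[6, 36, 0, 4, 60, 6, 36, 0, 4, 60, 0, 0, 0, 0, 60])

```text
clock: 2.35
eef_pos: [490.4, 298.5, 243.5]
eef_rot: [-3.14, -0.001, 2.446]
wrist_force: [1.3, -0.6, -0.0]
finger_gap: 59.9
```

```bash
python3 - <<'E'
from h import *
c=shot('wrist','w1');print(np.array(c['pose']).round(3),c['fx'],manip.read_state()['eef_pos'],manip.read_state()['eef_rot'])
E
```

```text
[[ 6.40000e-01  7.41000e-01  2.03000e-01  4.30113e+02]
 [ 7.68000e-01 -6.17000e-01 -1.71000e-01  3.47099e+02]
 [-2.00000e-03  2.65000e-01 -9.64000e-01  4.12046e+02]
 [ 0.00000e+00  0.00000e+00  0.00000e+00  1.00000e+00]] 306.17407433571077 [490.44802707 297.33672887 243.67889084] [-3.14030738e+00 -4.39660353e-04  2.44402539e+00]
```

View pics/w1.png

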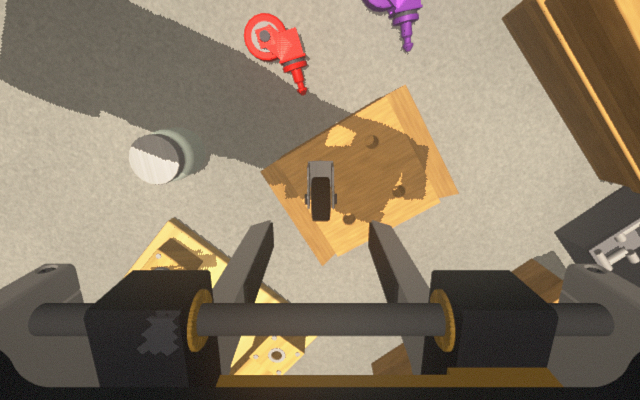

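The wrist view shows the castor almost aligned with the fingers: fork at (319,172), wheel at (320,200). The carton's other holes are at (372,141), (398,191) and (349,218), and the bare socket is visible at (277,355).

```bash
python3 - <<'E'
from h import *
c=load('w1');P=pts(c)
print('socket',ray(c,277,355,56), P[352:359:3,262:292:10].round(0).tolist())
h=[ray(c,u,v,40) for u,v in[(398,191),(372,141),(349,218)]];print(h,h[1]+h[2]-h[0])
s=P[150:235,295:345].reshape(-1,3);s=s[s[:,2]>62]
for zl,zh in((62,83),(83,95),(98,112)):
  q=s[(s[:,2]>zl)&(s[:,2]<zh)];w,v=np.linalg.eigh(np.cov(q[:,:2].T));a=np.radians(-40);R=np.array([[np.cos(a),np.sin(a)],[-np.sin(a),np.cos(a)]])
  l=(q[:,:2]-[490,299.5])@R.T
  print(zl,len(q),w**.5,np.degrees(np.arctan2(v[1,1],v[0,1])),'local x,y range',np.percentile(l,[1,50,99],axis=0).round(1).tolist())
# refine holes: dark centroid
g=cv2.cvtColor(c['image'],cv2.COLOR_BGR2GRAY)
o=cv2.resize(np.hstack([c['image'][120:240,290:430]]),None,fx=4,fy=4,interpolation=cv2.INTER_CUBIC)
o=np.hstack([o[:480],cv2.resize(c['image'][325:385,247:307],(240,240),interpolation=cv2.INTER_CUBIC).repeat(1,0) if 0 else cv2.copyMakeBorder(cv2.resize(c['image'][325:385,247:307],(240,240),interpolation=cv2.INTER_CUBIC),0,240,0,0,0)])
cv2.imwrite('pics/crop2.png',o)
E
```

```text
socket [649.90388588  82.82525044  56.        ] [[[632.0, 70.0, 56.0], [641.0, 82.0, 57.0], [650.0, 93.0, 58.0]], [[637.0, 66.0, 56.0], [647.0, 75.0, 53.0], [654.0, 89.0, 57.0]], [[640.0, 63.0, 56.0], [649.0, 74.0, 56.0], [657.0, 86.0, 57.0]]]
[array([570.25599301, 356.25093625,  40.        ]), array([499.53220935, 368.94959327,  40.        ]), array([559.13005002, 286.38261025,  40.        ])] [488.40626636 299.08126727  40.        ]
62 152 [ 8.37984739 13.05587759] 47.207919375199864 local x,y range [[-13.5, -17.8], [-2.1, -3.6], [19.0, 11.4]]
83 291 [11.47215675 12.59739952] 125.11546561709783 local x,y range [[-2.4, -19.7], [12.9, -4.0], [46.3, 14.8]]
98 632 [ 5.68360826 10.57877601] 140.94190823925817 local x,y range [[3.7, -12.4], [19.7, -2.9], [40.6, 6.8]]
```

View pics/crop2.png

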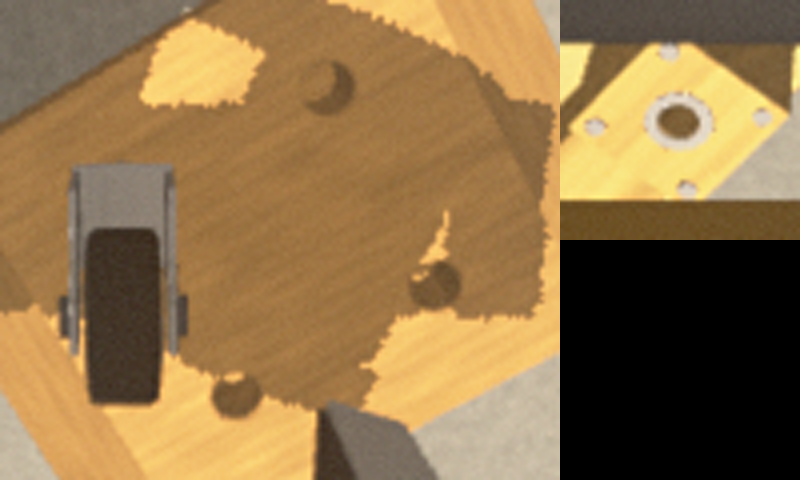

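Request:
arm_command(rows=[-2, 1, -45, 0, 60, 0, 0, -50, 0, 60, 0, 0, -50, 0, 60, 0, 0, -30, 0, 60, 0, 0, -8, 0, 60])

```text
clock: 3.02
eef_pos: [488.1, 296.6, 60.0]
eef_rot: [-3.139, -0.001, 2.442]
wrist_force: [0.5, 0.4, 0.8]
finger_gap: 60.0
```

Request:
arm_command(rows=[0, 0, 0, 0, 60, 0, 0, 0, 0, 60])

```text
clock: 3.28
eef_pos: [489.5, 298.0, 63.0]
eef_rot: [3.139, 0.001, 2.443]
wrist_force: [0.6, -0.9, -0.6]
finger_gap: 60.0
```

Request:
arm_command(rows=[0, 0, -1, 0, 34, 0, 0, 0, 0, 28, 0, 0, 0, 0, 20, 0, 0, 0, 0, 20, 0, 0, 0, 0, 20], newtons=45)

```text
clock: 3.9
eef_pos: [488.9, 298.0, 60.6]
eef_rot: [3.141, 0.0, 2.443]
wrist_force: [-0.1, 0.8, 2.0]
finger_gap: 29.5
```

Request:
arm_command(rows=[0, 0, 20, 0, 20, 0, 0, 38, 0, 20, 0, 0, 38, 0, 20, 25, -33, 0, 0, 20, 32, -43, 0, 0, 20])

```text
clock: 4.53
eef_pos: [546.0, 221.6, 156.6]
eef_rot: [3.141, -0.0, 2.445]
wrist_force: [-0.1, 0.1, -2.2]
finger_gap: 29.8
```

Request:
arm_command(rows=[32, -43, 0, 0, 20, 32, -43, 0, 0, 20, 25, -33, 0, 0, 20, 15, -20, 0, 0, 20, 0, 0, 0, 0, 20])

```text
clock: 5.15
eef_pos: [650.0, 81.5, 155.5]
eef_rot: [-3.141, -0.001, 2.441]
wrist_force: [-0.5, 0.2, -2.0]
finger_gap: 30.0
```

```bash
python3 - <<'E'
from h import *
c=shot('wrist','w2');s=manip.read_state();print(c['cx'],c['cy'],s['eef_pos'],s['eef_rot'],s['wrist_force'],s['finger_gap'])
crop(c,230,100,430,250,4,'pics/w2c.png')
E
```

```text
320.6198383136269 191.3452900468612 [649.52021461  82.57564896 155.69028695] [-3.14078710e+00 -1.00506520e-03  2.44214635e+00] [ 0.2132612  -0.21967373 -2.71038774] 29.837935260043835
```

View pics/w2c.png

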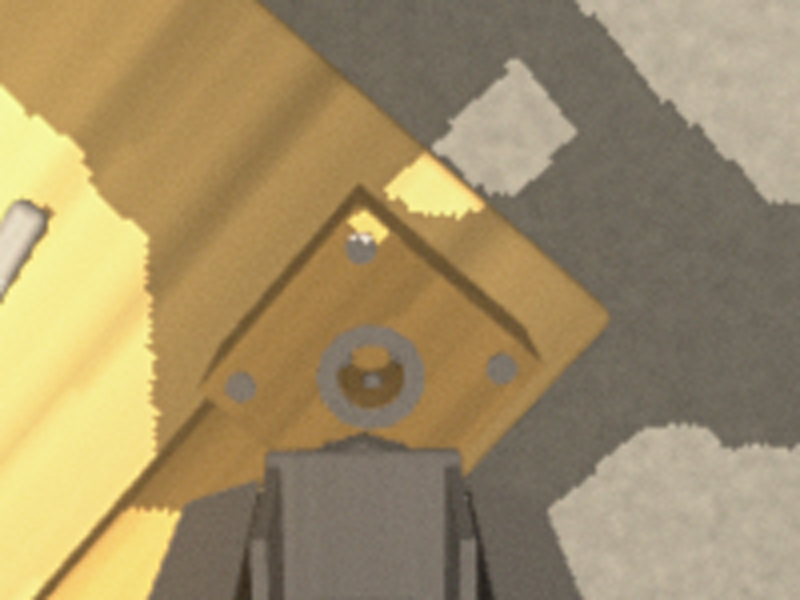

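The crop shows the socket ring centred at (371,376), which is full-image (322.4,193.6). The held fork is centred at about crop x=366, with the front rim of the swivel head at (366,433).

```bash
python3 - <<'E'
from h import *
c=load('w2');P=pts(c);T=np.array(c['pose'])
f=lambda x,y,z:ray(c,229.5+(x+.5)/4,99.5+(y+.5)/4,z)
tcp=np.array([650,82.3,155.7]);a=np.radians(-40);R=np.array([[np.cos(a),np.sin(a)],[-np.sin(a),np.cos(a)]])
L=lambda p:(R@(p[:2]-tcp[:2])).round(2)
print('cam',T[:3,3],'socket',f(371,376,56),'local',L(f(371,376,56)))
zu=tcp[2]-20
print('head front, expect -15:',[L(f(366,433,zu+d)) for d in(-1,0,4)])
print('web front top edge z41 L/R',L(f(266,452,zu+41)),L(f(466,452,zu+41)),'at z11',L(f(266,452,zu+11)),L(f(466,452,zu+11)))
for v in range(206,250,3):
  q=P[v,321]; print(v,L(q),(q[2]-zu).round(1),end=' | ')
E
```

```text
cam [589.95386117 130.24637013 324.03610135] socket [648.67123356  82.30911325  56.        ] local [-1.02 -0.85]
head front, expect -15: [array([-13.64,  -1.96]), array([-13.97,  -1.96]), array([-15.31,  -1.96])]
web front top edge z41 L/R [-25.12 -14.66] [-25.1   10.78] at z11 [-14.59 -17.27] [-14.57  13.35]
206 [10.12 -2.11] -77.6 | 209 [-13.7   -2.04] 1.5 | 212 [-14.94  -2.03] 10.9 | 215 [-13.67  -2.03] 12.8 | 218 [-11.58  -2.04] 12.3 | 221 [-9.62 -2.04] 12.3 | 224 [-7.35 -2.04] 11.5 | 227 [-6.01 -2.04] 13.1 | 230 [-3.49 -2.04] 11.8 | 233 [-1.19 -2.05] 11.1 | 236 [ 0.19 -2.05] 12.6 | 239 [ 2.33 -2.05] 12.3 | 242 [ 4.86 -2.05] 11.2 | 245 [ 6.64 -2.06] 11.8 | 248 [ 8.36 -2.06] 12.5 |
```

```bash
python3 - <<'E'
from h import *
a=np.radians(-40);R=np.array([[np.cos(a),np.sin(a)],[-np.sin(a),np.cos(a)]])
for t in('w1','w2','top0'):
  c=load(t);P=pts(c).reshape(-1,3)
  for lo,hi in((-10,9),(14,22),(37,43),(52,60)):
    q=P[(P[:,2]>lo)&(P[:,2]<hi)]
    if t=='top0': q=q[(q[:,0]>400)&(q[:,0]<750)&(abs(q[:,1])<450)]
    if len(q)<200: continue
    for _ in range(6):
      A=np.c_[(q[:,:2]-q[:,:2].mean(0))@R.T,np.ones(len(q))];s=np.linalg.lstsq(A,q[:,2],rcond=None)[0];r=q[:,2]-A@s;q=q[abs(r)<max(1.5*r.std(),1)]
    print(t,lo,hi,'slope local x,y deg',np.degrees(s[:2]).round(2),'z',s[2].round(1),len(q))
E
```

```text
w1 -10 9 slope local x,y deg [-0.02 -0.04] z 0.3 98955
w1 14 22 slope local x,y deg [-0.08 -0.05] z 18.2 2507
w1 37 43 slope local x,y deg [-0.02 -0.04] z 40.2 10893
w1 52 60 slope local x,y deg [0.27 0.06] z 56.0 1791
w2 -10 9 slope local x,y deg [-0.01 -0.04] z 0.3 72599
w2 14 22 slope local x,y deg [-0.01 -0.04] z 18.3 29339
w2 37 43 slope local x,y deg [-0.06 -0.  ] z 40.1 1108
w2 52 60 slope local x,y deg [ 0.   -0.03] z 56.3 5509
top0 -10 9 slope local x,y deg [-0.04 -0.02] z 1.0 7781
top0 14 22 slope local x,y deg [ 0.12 -0.12] z 18.7 1659
top0 37 43 slope local x,y deg [0.09 0.02] z 40.5 717
top0 52 60 slope local x,y deg [0.11 0.21] z 55.5 378
```

Request:
arm_command(rows=[0, 1.5, -20, 0, 20, 0, 0, -16, 0, 20, 0, 0, -6, 0, 20, 0, 0, 0, 0, 20])

```text
clock: 5.7
eef_pos: [649.6, 84.6, 114.3]
eef_rot: [-3.141, -0.0, 2.443]
wrist_force: [-0.1, -0.1, -2.1]
finger_gap: 30.2
```

Request:
arm_command(rows=[0, 0, -3, 0, 20, 0, 0, -3, 0, 20, 0, 0, -2, 0, 20, 0, 0, 0, 0, 20])

```text
clock: 6.2
eef_pos: [649.7, 84.3, 106.3]
eef_rot: [-3.141, -0.0, 2.443]
wrist_force: [0.1, 0.7, -1.3]
finger_gap: 29.5
```

Request:
arm_command(rows=[0, 0, -2, 0, 20, 0, 0, 0, 0, 20])

```text
clock: 6.45
eef_pos: [649.7, 84.4, 104.3]
eef_rot: [-3.141, -0.0, 2.443]
wrist_force: [-0.5, -0.8, -2.0]
finger_gap: 29.5
```

Request:
arm_command(rows=[0, 0, -2, 0, 20, 0, 0, 0, 0, 20])

```text
clock: 6.7
eef_pos: [649.7, 84.4, 102.2]
eef_rot: [-3.141, -0.0, 2.443]
wrist_force: [-0.4, 0.8, -2.1]
finger_gap: 29.6
```

Request:
arm_command(rows=[0, 0, -2, 0, 20, 0, 0, 0, 0, 20])

```text
clock: 6.95
eef_pos: [649.7, 84.4, 100.3]
eef_rot: [-3.141, -0.0, 2.443]
wrist_force: [-0.5, 0.3, -1.0]
finger_gap: 30.0
```

Request:
arm_command(rows=[0, 0, -2, 0, 20, 0, 0, -1, 0, 20, 0, 0, 0, 0, 20])

```text
clock: 7.32
eef_pos: [649.7, 84.3, 97.3]
eef_rot: [-3.141, -0.0, 2.443]
wrist_force: [-0.4, 0.3, -2.8]
finger_gap: 29.6
```

Request:
arm_command(rows=[0, 0, -2, 0, 20, 0, 0, -2, 0, 20, 0, 0, 0, 0, 20])

```text
clock: 7.7
eef_pos: [649.7, 84.4, 93.2]
eef_rot: [-3.141, -0.0, 2.443]
wrist_force: [-0.1, 0.1, -2.2]
finger_gap: 29.7
```

Request:
arm_command(rows=[0, 0, -2, 0, 20, 0, 0, -2, 0, 20, 0, 0, 0, 0, 20])

```text
clock: 8.07
eef_pos: [649.7, 84.3, 89.2]
eef_rot: [-3.141, -0.0, 2.443]
wrist_force: [0.5, -0.2, -2.1]
finger_gap: 29.7
```

Request:
arm_command(rows=[0, 0, -2, 0, 20, 0, 0, -1, 0, 20, 0, 0, 0, 0, 20])

```text
clock: 8.45
eef_pos: [649.7, 84.3, 86.4]
eef_rot: [-3.141, -0.0, 2.443]
wrist_force: [-1.0, -1.1, -2.0]
finger_gap: 30.1
```

Request:
arm_command(rows=[0, 0, -1, 0, 20, 0, 0, -1, 0, 20, 0, 0, 0, 0, 20])

```text
clock: 8.82
eef_pos: [650.0, 84.3, 84.9]
eef_rot: [3.141, 0.001, 2.443]
wrist_force: [-0.1, -1.0, 3.9]
finger_gap: 29.8
```

Request:
arm_command(rows=[0, 0, -1, 0, 20, 0, 0, -1, 0, 20, 0, 0, 0, 0, 20])

```text
clock: 9.2
eef_pos: [649.5, 84.4, 81.8]
eef_rot: [-3.141, -0.001, 2.443]
wrist_force: [1.0, -1.2, -2.7]
finger_gap: 29.6
```

Request:
arm_command(rows=[0, 0, -1, 0, 20, 0, 0, -1, 0, 20, 0, 0, 0, 0, 20])

```text
clock: 9.57
eef_pos: [649.4, 84.3, 79.5]
eef_rot: [-3.141, -0.001, 2.443]
wrist_force: [0.8, -0.2, -7.3]
finger_gap: 29.4
```

Request:
arm_command(rows=[0, 0, -1, 0, 20, 0, 0, 0, 0, 20])

```text
clock: 9.82
eef_pos: [649.4, 84.3, 78.8]
eef_rot: [-3.141, -0.001, 2.443]
wrist_force: [0.9, -0.1, -10.2]
finger_gap: 29.9
```

Request:
arm_command(rows=[0, 0, -1, 0, 20, 0, 0, 0, 0, 20])

```text
clock: 10.07
eef_pos: [649.6, 84.3, 78.2]
eef_rot: [-3.141, -0.0, 2.443]
wrist_force: [-0.2, -2.1, -9.0]
finger_gap: 30.1
```

Request:
arm_command(rows=[0, 0, -1, 0, 20, 0, 0, 0, 0, 20])

```text
clock: 10.32
eef_pos: [649.9, 84.4, 77.8]
eef_rot: [3.141, 0.0, 2.443]
wrist_force: [-0.7, -1.3, -4.1]
finger_gap: 29.7
```

Request:
arm_command(rows=[0, 0, -1, 0, 20, 0, 0, 0, 0, 20])

```text
clock: 10.58
eef_pos: [649.9, 84.3, 76.7]
eef_rot: [3.141, 0.0, 2.443]
wrist_force: [0.2, -1.5, -1.6]
finger_gap: 30.0
```

Request:
arm_command(rows=[0, 0, -0.5, 0, 20, 0, 0, 0, 0, 20])

```text
clock: 10.82
eef_pos: [650.0, 84.3, 76.6]
eef_rot: [3.141, 0.001, 2.443]
wrist_force: [-4.2, -1.5, 5.5]
finger_gap: 30.2
```

Request:
arm_command(rows=[0, 0, -0.5, 0, 20, 0, 0, 0, 0, 20])

```text
clock: 11.08
eef_pos: [650.0, 84.3, 76.6]
eef_rot: [3.141, 0.001, 2.443]
wrist_force: [-6.5, -2.1, 9.1]
finger_gap: 29.8
```

Request:
arm_command(rows=[0, 0, -0.5, 0, 20, 0, 0, 0, 0, 20])

```text
clock: 11.32
eef_pos: [650.0, 84.3, 76.6]
eef_rot: [3.141, 0.001, 2.443]
wrist_force: [-8.8, -1.7, 14.1]
finger_gap: 30.2
```

Motion stops dead at TCP z=76.6 and the push rises to 14 N, so the castor is seated. Next is the pull test in small steps.

Request:
arm_command(rows=[0, 0, 1.5, 0, 20, 0, 0, 0, 0, 20])

```text
clock: 11.58
eef_pos: [649.9, 84.4, 76.6]
eef_rot: [3.141, 0.0, 2.443]
wrist_force: [-3.2, -1.9, 3.5]
finger_gap: 29.2
```

Request:
arm_command(rows=[0, 0, 1, 0, 20, 0, 0, 0, 0, 20])

```text
clock: 11.82
eef_pos: [649.7, 84.4, 77.1]
eef_rot: [-3.141, -0.0, 2.443]
wrist_force: [0.2, -0.5, -2.0]
finger_gap: 29.7
```

Request:
arm_command(rows=[0, 0, 0.5, 0, 20, 0, 0, 0, 0, 20])

```text
clock: 12.08
eef_pos: [649.7, 84.4, 77.7]
eef_rot: [-3.141, -0.0, 2.443]
wrist_force: [-0.3, -0.6, -3.6]
finger_gap: 30.0
```

Request:
arm_command(rows=[0, 0, 0.5, 0, 20, 0, 0, 0, 0, 20])

```text
clock: 12.32
eef_pos: [649.5, 84.4, 78.0]
eef_rot: [-3.141, -0.001, 2.443]
wrist_force: [-0.2, -1.1, -6.7]
finger_gap: 29.7
```

Request:
arm_command(rows=[0, 0, 0.4, 0, 20, 0, 0, 0, 0, 20])

```text
clock: 12.58
eef_pos: [649.5, 84.3, 78.3]
eef_rot: [-3.141, -0.001, 2.443]
wrist_force: [0.3, -1.3, -10.8]
finger_gap: 29.4
```

Request:
arm_command(rows=[0, 0, 0.15, 0, 20, 0, 0, 0, 0, 20, 0, 0, 0, 0, 20])

```text
clock: 12.95
eef_pos: [649.6, 84.4, 78.8]
eef_rot: [-3.141, -0.0, 2.443]
wrist_force: [-0.2, -1.0, -12.0]
finger_gap: 29.7
```

Request:
arm_command(rows=[0, 0, 0, 0, 20, 0, 0, 0, 0, 20, 0, 0, 0, 0, 20, 0, 0, 0, 0, 20])

```text
clock: 13.45
eef_pos: [649.7, 84.4, 78.9]
eef_rot: [-3.141, -0.0, 2.443]
wrist_force: [-1.6, -0.4, -12.3]
finger_gap: 29.8
```

Request:
arm_command(rows=[0, 0, 0, 0, 20, 0, 0, 0, 0, 20, 0, 0, 0, 0, 20, 0, 0, 0, 0, 20])

```text
clock: 13.95
eef_pos: [649.7, 84.4, 78.9]
eef_rot: [-3.141, -0.0, 2.443]
wrist_force: [-2.2, -0.2, -13.1]
finger_gap: 29.8
```

Request:
arm_command(rows=[0, 0, 0, 0, 20, 0, 0, 0, 0, 20, 0, 0, 0, 0, 20, 0, 0, 0, 0, 20])

```text
clock: 14.45
eef_pos: [649.7, 84.4, 79.0]
eef_rot: [-3.142, -0.0, 2.443]
wrist_force: [-2.2, -0.7, -13.3]
finger_gap: 29.6
```

Request:
arm_command(rows=[0, 0, 0, 0, 20, 0, 0, 0, 0, 20, 0, 0, 0, 0, 20, 0, 0, 0, 0, 20])

```text
clock: 14.95
eef_pos: [649.9, 84.4, 79.3]
eef_rot: [3.141, 0.0, 2.443]
wrist_force: [-2.0, -1.0, -11.3]
finger_gap: 29.4
```

```bash
cat > web.py <<'E'
from h import *
import sys
c=shot('wrist',sys.argv[1]);P=pts(c);s=manip.read_state()
print(s['eef_pos'].round(2),s['wrist_force'].round(1))
for t in('w2',sys.argv[1]):
  P=pts(load(t)); q=P[216:236,308:332]; print(t,'web z',np.nanmedian(q[...,2]).round(2),'rows',[np.nanmedian(q[i:i+5,:,2]).round(2) for i in(0,5,10,15)])
w=P[236:290,312:328,2];print('wheel top z',np.nanpercentile(w,98))
b=P[150:215,240:400,2];b=b[(b>52)&(b<60)];print('block',np.median(b),len(b))
E
python3 web.py w3
```

```text
[649.93  84.36  79.24] [ -1.6  -0.7 -10.6]
w2 web z 148.11 rows [np.float64(148.05), np.float64(148.01), np.float64(148.18), np.float64(148.18)]
w3 web z 71.84 rows [np.float64(71.75), np.float64(71.89), np.float64(71.91), np.float64(71.95)]
wheel top z 119.30256775661402
block 56.2232220874896 1979
```

The castor rose 2.6 mm with the tool and the pads did not slip, which is more than free play plus tang stretch. I'll step back down and read the force profile.

Request:
arm_command(rows=[0, 0, -0.5, 0, 20, 0, 0, 0, 0, 20, 0, 0, 0, 0, 20, 0, 0, 0, 0, 20])

```text
clock: 15.5
eef_pos: [650.0, 84.3, 78.8]
eef_rot: [3.141, 0.001, 2.443]
wrist_force: [-0.7, -1.1, -7.6]
finger_gap: 29.7
```

Request:
arm_command(rows=[0, 0, -0.5, 0, 20, 0, 0, 0, 0, 20, 0, 0, 0, 0, 20, 0, 0, 0, 0, 20])

```text
clock: 16.0
eef_pos: [649.8, 84.3, 78.0]
eef_rot: [3.142, 0.0, 2.443]
wrist_force: [-0.3, -1.7, -6.8]
finger_gap: 29.5
```

Request:
arm_command(rows=[0, 0, -0.5, 0, 20, 0, 0, 0, 0, 20, 0, 0, 0, 0, 20, 0, 0, 0, 0, 20])

```text
clock: 16.5
eef_pos: [649.9, 84.4, 77.7]
eef_rot: [3.141, 0.0, 2.443]
wrist_force: [-1.4, -1.0, -2.5]
finger_gap: 29.5
```

Request:
arm_command(rows=[0, 0, -0.5, 0, 20, 0, 0, 0, 0, 20, 0, 0, 0, 0, 20, 0, 0, 0, 0, 20])

```text
clock: 17.0
eef_pos: [649.8, 84.4, 77.1]
eef_rot: [3.141, 0.0, 2.443]
wrist_force: [-0.4, -0.8, -1.5]
finger_gap: 29.9
```

Request:
arm_command(rows=[0, 0, -0.5, 0, 20, 0, 0, 0, 0, 20, 0, 0, 0, 0, 20, 0, 0, 0, 0, 20])

```text
clock: 17.5
eef_pos: [649.8, 84.4, 76.6]
eef_rot: [3.141, 0.0, 2.443]
wrist_force: [-1.6, -0.3, 0.7]
finger_gap: 29.3
```

Request:
arm_command(rows=[0, 0, -0.5, 0, 20, 0, 0, 0, 0, 20, 0, 0, 0, 0, 20, 0, 0, 0, 0, 20])

```text
clock: 18.0
eef_pos: [649.8, 84.4, 76.6]
eef_rot: [3.141, 0.0, 2.443]
wrist_force: [-4.2, -1.1, 6.2]
finger_gap: 29.8
```

```bash
python3 web.py w4
```

```text
[649.83  84.36  76.61] [-3.6 -1.   5.6]
w2 web z 148.11 rows [np.float64(148.05), np.float64(148.01), np.float64(148.18), np.float64(148.18)]
w4 web z 69.19 rows [np.float64(69.12), np.float64(69.21), np.float64(69.19), np.float64(69.22)]
wheel top z 116.56620669313448
block 56.21977809680507 1916
```

The castor is back on its stop at 76.6 without slip and needs no re-insertion push. I'll repeat the pull more conservatively, with less rise.

Request:
arm_command(rows=[0, 0, 1, 0, 20, 0, 0, 0.5, 0, 20, 0, 0, 0, 0, 20, 0, 0, 0, 0, 20, 0, 0, 0, 0, 20])

```text
clock: 18.68
eef_pos: [649.7, 84.4, 77.4]
eef_rot: [-3.141, -0.0, 2.443]
wrist_force: [-0.1, -1.0, -1.6]
finger_gap: 29.6
```

Request:
arm_command(rows=[0, 0, 0.3, 0, 20, 0, 0, 0, 0, 20, 0, 0, 0, 0, 20, 0, 0, 0, 0, 20])

```text
clock: 19.18
eef_pos: [649.7, 84.4, 77.7]
eef_rot: [-3.142, -0.0, 2.443]
wrist_force: [-1.0, -1.9, -2.8]
finger_gap: 29.6
```

Request:
arm_command(rows=[0, 0, 0.2, 0, 20, 0, 0, 0, 0, 20, 0, 0, 0, 0, 20, 0, 0, 0, 0, 20])

```text
clock: 19.68
eef_pos: [649.7, 84.3, 77.9]
eef_rot: [-3.141, -0.0, 2.443]
wrist_force: [-0.2, -0.1, -4.2]
finger_gap: 29.7
```

Request:
arm_command(rows=[0, 0, 0, 0, 20, 0, 0, 0, 0, 20, 0, 0, 0, 0, 20, 0, 0, 0, 0, 20])

```text
clock: 20.18
eef_pos: [649.7, 84.4, 77.9]
eef_rot: [-3.141, -0.0, 2.443]
wrist_force: [-0.8, -2.0, -5.4]
finger_gap: 29.8
```

Request:
arm_command(rows=[0, 0, 0.2, 0, 20, 0, 0, 0, 0, 20, 0, 0, 0, 0, 20, 0, 0, 0, 0, 20])

```text
clock: 20.68
eef_pos: [649.7, 84.3, 78.1]
eef_rot: [-3.141, -0.0, 2.443]
wrist_force: [-0.7, -1.1, -8.0]
finger_gap: 29.8
```

Request:
arm_command(rows=[0, 0, 0.2, 0, 20, 0, 0, 0, 0, 20, 0, 0, 0, 0, 20])

```text
clock: 21.05
eef_pos: [649.7, 84.4, 78.2]
eef_rot: [-3.141, -0.0, 2.443]
wrist_force: [-0.2, -1.4, -8.7]
finger_gap: 29.8
```

Request:
arm_command(rows=[0, 0, 0.2, 0, 20, 0, 0, 0, 0, 20, 0, 0, 0, 0, 20])

```text
clock: 21.42
eef_pos: [649.7, 84.4, 78.4]
eef_rot: [-3.141, -0.0, 2.443]
wrist_force: [-1.3, -1.0, -13.0]
finger_gap: 29.8
```

Request:
arm_command(rows=[0, 0, 0, 0, 20, 0, 0, 0, 0, 20, 0, 0, 0, 0, 20])

```text
clock: 21.8
eef_pos: [649.6, 84.3, 78.4]
eef_rot: [-3.141, -0.0, 2.443]
wrist_force: [-1.6, -1.0, -13.0]
finger_gap: 29.9
```

Request:
arm_command(rows=[0, 0, -0.05, 0, 20, 0, 0, 0, 0, 20, 0, 0, 0, 0, 20, 0, 0, 0, 0, 20, 0, 0, 0, 0, 20])

```text
clock: 22.42
eef_pos: [649.7, 84.4, 78.5]
eef_rot: [-3.141, -0.0, 2.443]
wrist_force: [-1.5, -0.9, -13.2]
finger_gap: 29.8
```

Request:
arm_command(rows=[0, 0, 0, 0, 20, 0, 0, 0, 0, 20, 0, 0, 0, 0, 20, 0, 0, 0, 0, 20])

```text
clock: 22.92
eef_pos: [649.7, 84.3, 78.5]
eef_rot: [-3.141, -0.0, 2.443]
wrist_force: [-1.7, -0.7, -14.0]
finger_gap: 29.7
```

Request:
arm_command(rows=[0, 0, 0, 0, 20, 0, 0, 0, 0, 20, 0, 0, 0, 0, 20, 0, 0, 0, 0, 20])

```text
clock: 23.42
eef_pos: [649.8, 84.4, 78.5]
eef_rot: [-3.142, -0.0, 2.443]
wrist_force: [-1.3, -1.4, -13.9]
finger_gap: 29.5
```

Request:
arm_command(rows=[0, 0, 0, 0, 20, 0, 0, 0, 0, 20, 0, 0, 0, 0, 20, 0, 0, 0, 0, 20])

```text
clock: 23.92
eef_pos: [649.7, 84.4, 78.5]
eef_rot: [-3.141, -0.0, 2.443]
wrist_force: [-1.4, -1.5, -14.5]
finger_gap: 29.9
```

Request:
arm_command(rows=[0, 0, -0.2, 0, 20, 0, 0, 0, 0, 20, 0, 0, 0, 0, 20, 0, 0, 0, 0, 20, 0, 0, 0, 0, 20])

```text
clock: 24.55
eef_pos: [649.8, 84.4, 78.4]
eef_rot: [3.141, 0.0, 2.443]
wrist_force: [-0.8, -0.8, -11.2]
finger_gap: 30.0
```

Request:
arm_command(rows=[0, 0, 0, 0, 20, 0, 0, 0, 0, 20, 0, 0, 0, 0, 20, 0, 0, 0, 0, 20, 0, 0, 0, 0, 20])

```text
clock: 25.18
eef_pos: [649.8, 84.4, 78.5]
eef_rot: [3.141, 0.0, 2.443]
wrist_force: [-2.5, -0.8, -11.0]
finger_gap: 29.4
```

Request:
arm_command(rows=[0, 0, 0, 0, 20, 0, 0, 0, 0, 20, 0, 0, 0, 0, 20, 0, 0, 0, 0, 20, 0, 0, 0, 0, 20])

```text
clock: 25.8
eef_pos: [649.8, 84.4, 78.4]
eef_rot: [3.141, 0.0, 2.443]
wrist_force: [-0.4, -0.9, -10.4]
finger_gap: 29.6
```

Request:
arm_command(rows=[0, 0, 0, 0, 20, 0, 0, 0, 0, 20, 0, 0, 0, 0, 20, 0, 0, 0, 0, 20, 0, 0, 0, 0, 20])

```text
clock: 26.42
eef_pos: [649.8, 84.4, 78.4]
eef_rot: [3.142, 0.0, 2.443]
wrist_force: [-1.3, -0.2, -9.5]
finger_gap: 29.8
```

The pull held steady at about 10–11 N for over 1.8 s, with no movement. Now I'll seat it and release.

Request:
arm_command(rows=[0, 0, -1, 0, 20, 0, 0, -0.7, 0, 20, 0, 0, 0, 0, 20, 0, 0, 0, 0, 20])

```text
clock: 26.92
eef_pos: [650.1, 84.3, 77.1]
eef_rot: [3.141, 0.001, 2.443]
wrist_force: [-1.1, -0.6, -1.2]
finger_gap: 29.6
```

Request:
arm_command(rows=[0, 0, -0.4, 0, 20, 0, 0, 0, 0, 20, 0, 0, 0, 0, 20, 0, 0, 0, 0, 20])

```text
clock: 27.42
eef_pos: [649.9, 84.4, 76.6]
eef_rot: [3.141, 0.0, 2.443]
wrist_force: [-1.4, -1.1, 3.7]
finger_gap: 30.0
```

Request:
arm_command(rows=[0, 0, 0, 0, 36, 0, 0, 0, 0, 50, 0, 0, 0, 0, 60, 0, 0, 0, 0, 60])

```text
clock: 27.92
eef_pos: [649.8, 84.4, 76.2]
eef_rot: [-3.142, -0.0, 2.443]
wrist_force: [-0.1, -0.2, 0.4]
finger_gap: 59.4
```

Request:
arm_command(rows=[0, 0, 15, 0, 60, 0, 0, 30, 0, 60, 0, 0, 45, 0, 60, 0, 0, 40, 0, 60, 0, 0, 0, 0, 60])

```text
clock: 28.55
eef_pos: [650.9, 84.5, 211.1]
eef_rot: [3.137, 0.005, 2.443]
wrist_force: [-0.4, 0.3, 0.0]
finger_gap: 59.7
```

```bash
python3 - <<'E'
from h import *
s=manip.read_state();print(s['eef_pos'],s['wrist_force'],s['finger_gap'])
c=shot('wrist','w5');t=shot('scene','s5');P=pts(c)
a=cv2.resize(c['image'][80:300,210:450],None,fx=1.6,fy=1.6,interpolation=cv2.INTER_CUBIC)
b=cv2.resize(t['image'][150:290,240:400],(402,352),interpolation=cv2.INTER_CUBIC)
cv2.imwrite('pics/fin.png',np.hstack([a,b]))
q=P[80:300,210:450].reshape(-1,3); q=q[np.hypot(q[:,0]-649,q[:,1]-84)<60]
print('top z',np.percentile(q[:,2],[97,99.5]),'block',np.median(q[(q[:,2]>53)&(q[:,2]<59),2]))
k=q[(q[:,2]>66)&(q[:,2]<74)];print('web z',np.median(k[:,2]),len(k))
P=pts(load('w1'));q=P[150:235,295:345].reshape(-1,3);k=q[(q[:,2]>50)&(q[:,2]<58)];print('carton web z-40.2',np.median(k[:,2])-40.2,'top',np.nanpercentile(q[:,2],[97,99.5])-40.2)
E
```

```text
[650.88344852  84.48306236 211.06347854] [-0.42352083  0.28638148  0.04715921] 59.682005804020065
top z [304.45748993 311.4788312 ] block 56.289666735182834
web z 69.35405310734356 526
carton web z-40.2 13.132795729802169 top [66.38276979 67.5814318 ]
```

View pics/fin.png

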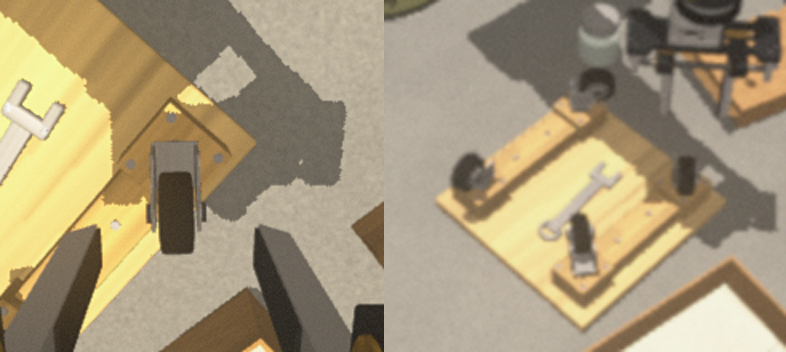

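The picture shows the castor upright on its block at about (175,195), clear of the fingers, with the wrench still in place. Its web stands 13.1 mm above the block, the same as it stood above the carton top (13.1 mm), so the underside is fully home.

```bash
python3 -c "
from cell import manip
print(manip.sign_off())"
```

```text
the job is handed in; nothing more can be done
None
```

The last castor is in the bare corner socket, clicked home and released, and the job is handed in (robot clock about 28.6 s of 59 s).

- **Insertion:** The stem slid in freely and was drawn in by the tangs. It stopped dead at TCP z = 76.6 mm, with a highest push reading of about 14 N.
- **Pull test:** The wrist reading includes about 2 N of castor weight.
  - **First pull:** It read 11–13 N for over 2 s, but the castor rose 2.6 mm. That is more than free play and tang stretch should give, and I could not explain it. No reading came near 18 N, and the castor went back to the same stop without needing to be pushed in again.
  - **Second pull:** I repeated it more gently. It held at 13–14.5 N for 2.5 s, then 9.5–11 N for about 2 s. The rise stayed at about 1.8 mm throughout.
- **Final state:** After release the fork web stood 13.1 mm above the block, the same as above the carton top before I picked it up, so the castor is fully home. The gripper is clear at z = 211 mm with zero force. The wrench looked undisturbed in the final picture. I did not re-measure the other things, but I touched nothing else.

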